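Take the depth of a blind bore with a depth rod and marker collar

ROBOT

A 7-joint arm with a two-finger parallel gripper is mounted at the origin on a cart in front of the work surface, level with it; the furniture and walls round the work are solid. World frame = base frame: x ahead of the robot, y to its left, z up, the work surface at z = 0. Lengths are in m, angles in rad, forces in N, time in s.
With the tool pointing down it reaches from about 0.4 to 0.85 m from the base axis. Payload 10.4 kg.
Tool frame: the origin (TCP) lies at the very end of the fingers, on their centre line; the grasp point (between the pads) lies 19 mm behind it (manip.grip_point_offset is the distance from the TCP to the grasp point, in m); z points along the fingers, y is the line along which they close (so a half turn about z gives the same grasp; the last joint's range is limited). The gripper opens to 85 mm and grips with 20 to 120 N. Pads are 22 mm wide; open, the fingers measure 114 mm over their backs; the gripper's body (76 mm by 85 mm) begins 54 mm behind the grasp point. The pads swing forward as they close: fully open they stand 13 mm farther back than shut.
Start: joints at [-1.371, 0.332, -0.065, 1.46, 0.022, 1.35, -0.088], TCP at [0.138, 0.61, 0.231] pointing down, gripper open.
Joint ranges: [-2.6, 2.6], [-0.5, 2.12], [-1.47, 1.34], [0.16, 2.42], [-1.27, 4.41], [0.06, 2.06], [-2.6, 2.6]. Speed limits (rad/s): [2.22, 2.22, 2.79, 2.79, 3.14, 3.14, 3.14].

INTERFACE

Orientations are given as a unit quaternion [x, y, z, w].
In Python, from workcell import manip gives the robot as it stands. The module is installed in compiled form; this text tells all that it offers.
- The arm moves only by the shell command python3 -m inch 'ROWS' [OPENING] [FORCE]. ROWS is JSON, a list of rows, each a list of 2 entries, a list of its own where there are three numbers: the shift along the tool's x, y, z each as a share of 0.08 m, from -1 to 1, then the turn, a rotation vector about the tool's x, y, z each as a share of 45 degrees, from -1 to 1. A call has exactly 10 rows; each row is the pose to reach, as a shift and turn from the pose commanded when the call began, along the tool's axes at that moment; what a row does not reach only later rows make up. A row lasts 1/10 s, in which the tool goes at most 50 mm and 8.59 degrees, less where a joint would pass 70% of its speed; a pose out of reach is approached as far as the arm can. A call with a number of a shift or a turn outside -1 to 1 is refused whole. A call with a gripper value outside its range is refused whole. OPENING is the opening, from 0 (shut) to 1 (fully open), set as the call begins (- or left out, the last holds). The fingers move at their own pace and stop on an object; FORCE is the grip in N (left out, the last holds). Time passes only in rows, so rows that repeat a pose let the fingers close, or fill a call up. It gives the time, the measured TCP pose, the force, the opening and the grip force at its end, in the units of the state.
- manip.get_obs(): the state, without advancing time (a new reading comes with each control period).
- manip.camera(name): name is "scene" or "top"; returns the picture (420x560x3 uint8, red, green, blue); there is no depth.
- manip.camera_params(name): a dict with "fov_y" (degrees; the focal length in pixels is half the picture's height over the tangent of half this angle, whatever the lens; pixels are square), "cx", "cy" (the principal point, pixels), "k1" (the pictures are not rectified: a ray, as slopes to the right and down, at radius r is drawn at 1 + k1 r^2 times it, then the intrinsics apply), "camera_from_world" (4x4, takes a point from world to camera coordinates). Camera axes: x right, y up, looking along -z (the intrinsics and any distortion apply to the point x, -y, -z); pixel columns grow to the right and rows downward; lengths in m; the calibration is good to about 2 mm. A picture is of the moment at which its call begins. camera_params takes no time and is no camera call.
- manip.hand_in(): hands the job in; it is judged then, once.
The state is a dict: "clock": time; "joint_pos": joint angles; "joint_velocities": joint speeds; "tau": joint torques, N m; "position": TCP position; "ee_rot": TCP orientation; "ft_force": force on the tool from outside, world axes, zero at the start; "torque": the same for the moment, N m; "grip_width": opening from 0.0 (shut) to 1.0 (fully open); "grasp_force": force on a finger pad.
Only numpy, scipy, OpenCV 4.12 (cv2) and the standard library are available. Lean on these libraries where they do the work, as an engineer would, in place of code of your own. Each camera call takes 0.05 s, during which the arm holds its last target. There are 200 camera calls.

TASK

Take the depth rod out of its holder and push it into the blind bore of the workpiece, past the springy drag inside, until it truly bottoms; seat it there with about 15 N of push, never more than 30 N, and let go of it. Then slide its marker collar down the rod and set it gently on the workpiece's rim, so that it marks the depth, and leave the rod standing on the bottom. Leave the bush, bearing and flange where they are.

Things in the scene. Friction and masses are not known exactly. Their poses are not given: they have to be found in the camera images.
- workpiece: plain bare aluminium block, 62 x 62 x 50 mm high, fixed on a dark square base plate, with one vertical blind bore, 17.2 mm in diameter with a 1.5 mm chamfer, in the middle of its top. Origin: centre of its underside; z up; top face (rim) at z = 50 mm. Two spring pads in the bore's wall, 12 mm below the rim, drag on the rod with some 2 to 7 N from there down: that is not the bottom.
- bore_mouth (a point): centre of the bore's mouth, level with the workpiece's top face; z up. The depth of the bore is unknown, anywhere from 18 to 40 mm below this point; it is told only by feel with the rod. The bottom is rigid.
- base_plate: dark steel plate 84 x 84 x 6 mm under the workpiece, fixed to the stand; it carries the stop that forms the bottom of the bore. Origin: centre of its underside (this tells nothing of the bore's depth).
- holder: grey plastic stand, fixed on the same black granite stand as the workpiece, whose tall measuring column rises at its far right corner (x 0.61, y 0.10; arm over x 0.53 to 0.65, y 0.05 to 0.14: keep clear): foot 66 x 66 x 6 mm, on it a 50 x 50 mm block up to 32 mm high, with a 17.2 mm upright hole whose floor is 6 mm above the holder's underside. Origin: centre of the underside; z up.
- depth_rod: loose plain steel rod, 16 mm in diameter, 88 mm long, 0.17 kg with its collar, standing upright in the holder at the start, with thin engraved rings every 5 mm and a knurled top end to hold it by. Origin: centre of the lower end face; z along the rod towards the top. The lowest 5 mm taper to 9 mm diameter.
- rod_tip (a point): centre of the rod's lower end face
- rod_top (a point): centre of the rod's top end face, 88 mm above the lower end
- collar_under (a point): centre of the underside of the marker collar, a dark steel disc of 36 mm diameter, 10 mm thick, round the rod. At the start it is 45 to 50 mm above the rod's lower end, with at least 28 mm of bare rod above the disc. It slides along the rod against a friction of about 3 N and stays where it is left, down to 6 mm above the rod's lower end.
- bronze_bush: bystander: bronze flanged bush, 40 mm in diameter, 36 mm high, upright. Origin: centre of the underside
- bearing: bystander: ball bearing lying flat, 42 mm in diameter, 12 mm high. Origin: centre of the underside
- flange: bystander: steel flange lying flat, 66 mm in diameter, 25 mm high. Origin: centre of the underside
Mind the look-alikes: they are no part of the job. What is shaped like the depth_rod but brown or purple is not meant.

How it is judged:
By the outcome, as a careful person would: the job done as asked, in the order asked, and still so for the second after the job is handed in, with the robot touching nothing.
It also fails if it takes over 58 s, if anything falls off the work surface, if the arm or the gripper's body presses on something with over 40 N, if the wrist force passes 120 N, or if a joint passes its speed limit or range.

## Working session

There is one attempt and no reset: what is moved stays moved. The work goes in short steps, Python scripts to look and compute and a shell command to move; the robot and the scene stay as the last step left them, time stands still between calls to the robot, and variables do not carry over. Pictures are saved under pics/ and viewed, at most 10 in all, crops included, and the job is handed in when it is done.

```bash
mkdir -p pics; python3 - <<'E'
from workcell import manip
import cv2
for n in("scene","top"):
    cv2.imwrite(f"pics/{n}0.png",manip.camera(n)[:,:,::-1]); print(manip.camera_params(n))
print(manip.get_obs(),manip.grip_point_offset)
E
```

```text
{'fov_y': 46.24906488795537, 'cx': 277.3658919276103, 'cy': 213.95608792095925, 'k1': -0.07510033090878314, 'camera_from_world': array([[-0.55127614, -0.83407958,  0.0201465 ,  0.52457512],
       [ 0.45661476, -0.28140896,  0.84398576, -0.23543539],
       [-0.69828188,  0.4744684 ,  0.53598709, -0.66695322],
       [ 0.        ,  0.        ,  0.        ,  1.        ]])}
{'fov_y': 43.97729834716668, 'cx': 283.0047422932015, 'cy': 205.16422668460527, 'k1': 0.06862206855016915, 'camera_from_world': array([[ 0.0046211 , -0.99998522, -0.00286377,  0.27304192],
       [ 0.99922954,  0.00450596,  0.03898736, -0.52095454],
       [-0.03897388, -0.00304172,  0.9992356 , -0.92656645],
       [ 0.        ,  0.        ,  0.        ,  1.        ]])}
{'clock': 0.1, 'joint_pos': array([-1.3706209 ,  0.33282064, -0.06471043,  1.46084736,  0.02160364,
        1.34993747, -0.08852926]), 'joint_velocities': array([-0.00209797, -0.00251281, -0.00135647, -0.00091788, -0.00090662,
        0.00014222, -0.00262319]), 'tau': array([ 1.88697792e-03, -6.26742983e+01,  4.94064926e-02, -3.92429173e+01,
        1.63551274e-02,  6.92727277e-03,  8.57193697e-06]), 'position': array([0.13800855, 0.60921859, 0.23059283]), 'ee_rot': array([ 1.11157293e-01,  9.93802607e-01, -6.57174429e-04, -4.29412872e-05]), 'ft_force': array([-0.12384768,  0.10879656, -0.31115703]), 'torque': array([-0.05768037,  0.01200828, -0.01720211]), 'grasp_force': 0.0, 'grip_width': 0.9986391190666397} 0.0187
```

View pics/scene0.png

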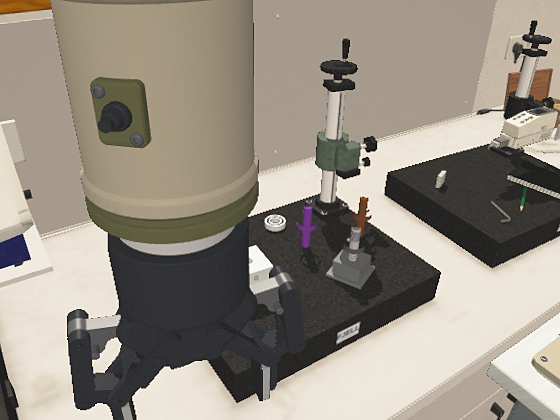

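View pics/top0.png

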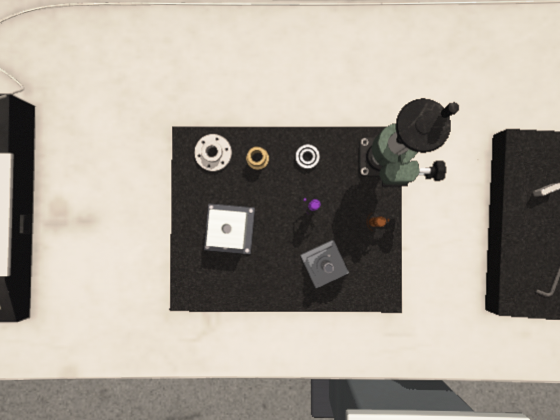

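The scene view shows the grey rod in its holder at about (354,255). In the top view the rod is at (326,265), the workpiece at (227,229), the purple look-alike at (314,204) and the brown one at (380,222).

```bash
python3 - <<'E'
import cv2,numpy as np
a=cv2.imread("pics/top0.png")[195:295,195:355]; b=cv2.imread("pics/scene0.png")[220:300,300:400]
a=cv2.resize(a,None,fx=5,fy=5,interpolation=cv2.INTER_CUBIC);b=cv2.resize(b,None,fx=7,fy=7,interpolation=cv2.INTER_CUBIC)
cv2.imwrite("pics/c1.png",a);cv2.imwrite("pics/c2.png",b)
E
```

```text
(no output)
```

View pics/c1.png

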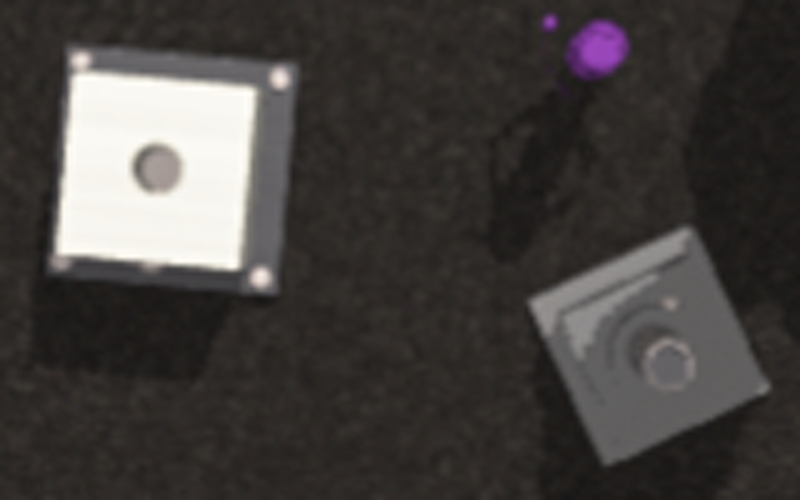

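View pics/c2.png

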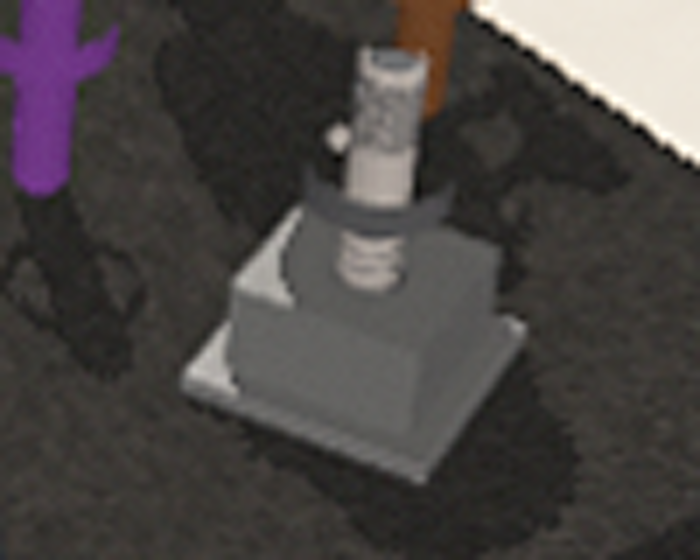

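```bash
cat > h.py <<'E'
from workcell import manip
import numpy as np, cv2
from scipy.optimize import least_squares
P={n:manip.camera_params(n) for n in("scene","top")}
def proj(n,X):
    p=P[n];c=p["camera_from_world"]@np.append(X,1);s=np.array([c[0],-c[1]])/-c[2]
    f=210/np.tan(np.radians(p["fov_y"])/2);s=s*(1+p["k1"]*(s@s));return s*f+[p["cx"],p["cy"]]
def tri(a,b):
    r=least_squares(lambda X:np.r_[proj("scene",X)-a,proj("top",X)-b],[.45,.1,.08]);return r.x.round(4),r.fun.round(1)
def atz(n,a,z):
    r=least_squares(lambda X:proj(n,[*X,z])-a,[.45,.1]);return r.x.round(4)
def T(c):return np.array(c)/5+[195-.4,195-.4]
def S(c):return np.array(c)/7+[300-.43,220-.43]
E
python3 - <<'E'
from h import *
print("rodtop",tri(S((393,58)),T((668,363))))
print("dot",tri(S((338,138)),T((670,303))))
for s,t in(((183,385),(530,300)),((422,480),(608,463)),((525,328),(770,388))): print(tri(S(s),T(t)))
for h in (.06,.07):print([atz("top",T(c),h) for c in((158,168),(72,72),(258,88),(242,270),(54,255))])
E
```

```text
rodtop (array([0.4156, 0.2011, 0.0939]), array([ 0.1, -0. , -0.1, -0. ]))
dot (array([0.4334, 0.1978, 0.0588]), array([ 0.4, -0. , -0.3, -0.2]))
(array([0.4308, 0.2434, 0.0025]), array([ 0.2,  0. , -0.1, -0.1]))
(array([0.3727, 0.2154, 0.0013]), array([ 0.4, -0. , -0.3, -0.3]))
(array([0.4001, 0.1572, 0.0046]), array([ 0.3, -0. , -0.2, -0.2]))
[array([0.4781, 0.3718]), array([0.5107, 0.4014]), array([0.5055, 0.338 ]), array([0.4436, 0.3429]), array([0.4484, 0.4068])]
[array([0.4781, 0.3707]), array([0.5104, 0.3999]), array([0.5052, 0.3372]), array([0.444 , 0.3421]), array([0.4488, 0.4053])]
```

The triangulated rod top is (0.416, 0.201, 0.094), so the granite top is at z = 0 and the workpiece rim at z ≈ 0.056, with the bore near (0.4775, 0.372). Now move toward the rod.

```bash
cat >> h.py <<'E'
from scipy.spatial.transform import Rotation as R
def need(t):
    o=manip.get_obs();r=R.from_quat(o["ee_rot"]);d=r.inv().apply(np.array(t)-o["position"])
    print("units",(d/.08).round(3),"pos",o["position"].round(4),"F",o["ft_force"].round(1),"t",o["clock"],"tilt",r.as_matrix()[:,2].round(4),"w",round(o["grip_width"],3),"g",round(o["grasp_force"],1))
E
M='[[[-0.45,-0.42,0],[0,0,0]],[[-0.9,-0.84,0],[0,0,0]],[[-0.9,-0.84,0],[0,0,0]],[[-0.9,-0.84,0],[0,0,0]],[[-0.9,-0.84,0],[0,0,0]],[[-0.9,-0.84,0],[0,0,0]],[[-0.9,-0.84,0],[0,0,0]],[[-0.9,-0.84,0],[0,0,0]],[[-0.9,-0.84,0],[0,0,0]],[[-0.9,-0.84,0],[0,0,0]]]'
python3 -m inch '[[[-0.2,-0.2,0],[0,0,0]],[[-0.4,-0.4,0],[0,0,0]],[[-0.6,-0.56,0],[0,0,0]],[[-0.8,-0.74,0],[0,0,0]],[[-1,-0.93,0],[0,0,0]],[[-1,-0.93,0],[0,0,0]],[[-1,-0.93,0],[0,0,0]],[[-1,-0.93,0],[0,0,0]],[[-1,-0.93,0],[0,0,0]],[[-1,-0.93,0],[0,0,0]]]' 0.5 40
python3 -c "from h import *;need([.4156,.2011,.13])"
```

```text
clock: 1.1
position: [0.1991, 0.5197, 0.2311]
ee_rot: [0.111, 0.994, -0.0, -0.0]
ft_force: [-0.4, 0.7, 0.1]
grip_width: 0.504
grasp_force: 0.0
units [-3.517 -3.29   1.264] pos [0.1991 0.5197 0.2311] F [-0.4  0.7  0.1] t 1.1 tilt [-2.e-04 -2.e-04 -1.e+00] w 0.504 g 0.0
```

```bash
python3 -m inch '[[[-0.2,-0.2,0],[0,0,0]],[[-0.4,-0.38,0],[0,0,0]],[[-0.6,-0.56,0],[0,0,0]],[[-0.8,-0.74,0],[0,0,0]],[[-1,-0.93,0],[0,0,0]],[[-1,-0.93,0],[0,0,0]],[[-1,-0.93,0],[0,0,0]],[[-1,-0.93,0],[0,0,0]],[[-1,-0.93,0],[0,0,0]],[[-1,-0.93,0],[0,0,0]]]' >/dev/null
python3 -m inch '[[[-0.2,-0.2,0],[0,0,0]],[[-0.4,-0.38,0],[0,0,0]],[[-0.6,-0.56,0],[0,0,0]],[[-0.8,-0.74,0],[0,0,0]],[[-1,-0.93,0],[0,0,0]],[[-1,-0.93,0],[0,0,0]],[[-1,-0.93,0],[0,0,0]],[[-1,-0.93,0],[0,0,0]],[[-1,-0.93,0],[0,0,0]],[[-1,-0.93,0],[0,0,0]]]' >/dev/null
python3 -m inch '[[[-0.2,-0.2,0],[0,0,0]],[[-0.4,-0.38,0],[0,0,0]],[[-0.6,-0.56,0],[0,0,0]],[[-0.8,-0.74,0],[0,0,0]],[[-1,-0.93,0],[0,0,0]],[[-1,-0.93,0],[0,0,0]],[[-1,-0.93,0],[0,0,0]],[[-1,-0.93,0],[0,0,0]],[[-1,-0.93,0],[0,0,0]],[[-1,-0.93,0],[0,0,0]]]'
python3 -c "
from h import *
need([.4156,.2011,.13]);cv2.imwrite('pics/s1.png',cv2.resize(manip.camera('scene')[:,:,::-1][150:350,180:440],None,fx=3,fy=3,interpolation=2))"
```

```text
clock: 4.1
position: [0.3841, 0.2492, 0.2313]
ee_rot: [0.111, 0.994, 0.0, -0.0]
ft_force: [-0.0, 0.6, 0.3]
grip_width: 0.505
grasp_force: 0.0
units [-0.517 -0.5    1.266] pos [0.3841 0.2492 0.2313] F [-0.   0.6  0.3] t 4.1 tilt [-0.e+00  1.e-04 -1.e+00] w 0.505 g 0.0
```

View pics/s1.png

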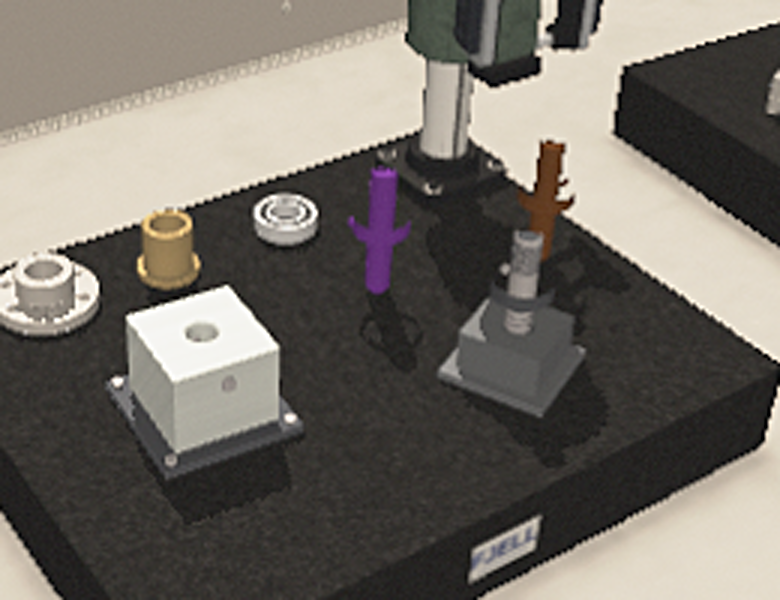

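Workpiece now fully visible: in the crop the bore mouth is at (201,333) and the top corners at (127,319), (230,288), (279,352), (179,382). The rod is free-standing at (527,237).

```bash
python3 - <<'E'
from h import *
Q=lambda c:np.array(c)/3+[180-.33,150-.33]
for s,t in(((127,319),(72,72)),((230,288),(258,88)),((279,352),(242,270)),((179,382),(54,255)),((201,333),(158,168))): print(tri(Q(s),T(t)))
E
python3 -m inch '[[[-0.2,-0.2,0.1],[0,0,0]],[[-0.4,-0.4,0.3],[0,0,0]],[[-0.517,-0.5,0.5],[0,0,0]],[[-0.517,-0.5,0.7],[0,0,0]],[[-0.517,-0.5,0.9],[0,0,0]],[[-0.517,-0.5,1],[0,0,0]],[[-0.517,-0.5,1],[0,0,0]],[[-0.517,-0.5,1],[0,0,0]],[[-0.517,-0.5,1],[0,0,0]],[[-0.517,-0.5,1],[0,0,0]]]'
python3 -c "from h import *;need([.4156,.2011,.069])"
```

```text
(array([0.5106, 0.4018, 0.0552]), array([-0.2, -0. ,  0.2,  0.1]))
(array([0.5057, 0.3385, 0.0548]), array([ 0.1,  0. , -0.1, -0. ]))
(array([0.444 , 0.3445, 0.0531]), array([ 0.7,  0. , -0.6, -0.4]))
(array([0.4476, 0.4061, 0.0573]), array([-0.7, -0.1,  0.7,  0.5]))
(array([0.4784, 0.3729, 0.0549]), array([ 0.3,  0. , -0.3, -0.2]))
clock: 5.15
position: [0.4162, 0.2008, 0.152]
ee_rot: [0.111, 0.994, 0.0, 0.0]
ft_force: [-0.1, -0.0, 0.2]
grip_width: 0.5
grasp_force: 0.0
units [9.000e-03 1.000e-03 1.037e+00] pos [0.4162 0.2008 0.152 ] F [-0.1 -0.   0.2] t 5.15 tilt [ 9.e-04  9.e-04 -1.e+00] w 0.5 g 0.0
```

```bash
python3 -m inch '[[[0,0,0.2],[0,0,0]],[[0,0,0.4],[0,0,0]],[[0,0,0.55],[0,0,0]],[[0,0,0.7],[0,0,0]],[[0,0,0.8],[0,0,0]],[[0,0,0.85],[0,0,0]],[[0,0,0.9],[0,0,0]],[[0,0,0.95],[0,0,0]],[[0,0,1],[0,0,0]],[[0,0,1],[0,0,0]]]'
python3 -m inch '[[[0,0,0.02],[0,0,0]],[[0,0,0.03],[0,0,0]],[[0,0,0.03],[0,0,0]],[[0,0,0.03],[0,0,0]],[[0,0,0.03],[0,0,0]],[[0,0,0.03],[0,0,0]],[[0,0,0.03],[0,0,0]],[[0,0,0.03],[0,0,0]],[[0,0,0.03],[0,0,0]],[[0,0,0.03],[0,0,0]]]' 0 50
python3 -c "from h import *;need([.4156,.2011,.069]);cv2.imwrite('pics/s2.png',cv2.resize(manip.camera('scene')[:,:,::-1][180:300,290:430],None,fx=5,fy=5,interpolation=2))"
```

```text
clock: 6.15
position: [0.4157, 0.2004, 0.0709]
ee_rot: [0.111, 0.994, -0.0, -0.0]
ft_force: [0.3, 0.3, 0.0]
grip_width: 0.501
grasp_force: 0.0
clock: 7.15
position: [0.4161, 0.2006, 0.0691]
ee_rot: [0.111, 0.994, 0.0, 0.0]
ft_force: [-0.9, -1.2, 6.3]
grip_width: 0.17
grasp_force: 48.9
units [0.008 0.005 0.002] pos [0.4161 0.2006 0.0691] F [-0.9 -1.2  6.3] t 7.15 tilt [ 3.e-04  3.e-04 -1.e+00] w 0.17 g 48.9
```

View pics/s2.png

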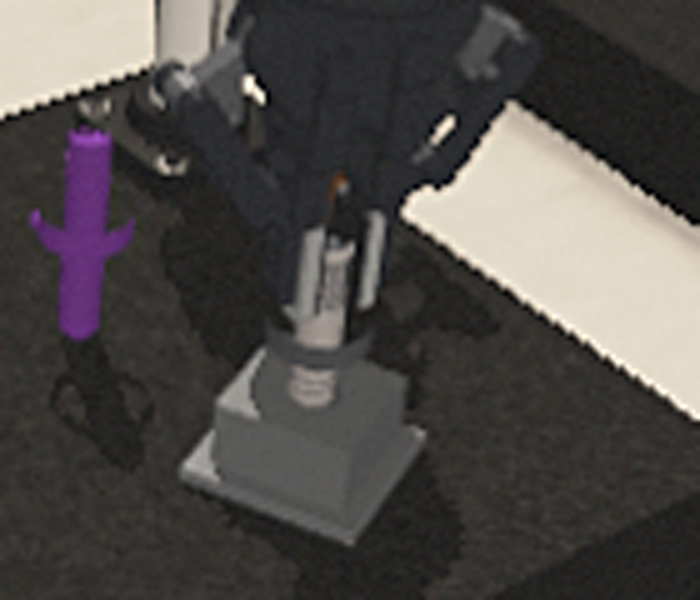

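The rod is gripped between the pads (crop ~(335,290)), above the collar. Lift.

```bash
python3 -m inch '[[[0,0,-0.1],[0,0,0]],[[0,0,-0.2],[0,0,0]],[[0,0,-0.3],[0,0,0]],[[0,0,-0.45],[0,0,0]],[[0,0,-0.6],[0,0,0]],[[0,0,-0.75],[0,0,0]],[[0,0,-0.9],[0,0,0]],[[0,0,-1],[0,0,0]],[[0,0,-1],[0,0,0]],[[0,0,-1],[0,0,0]]]' - 60
python3 -c "from h import *;need([.478,.3727,.149])"
```

```text
clock: 8.2
position: [0.4158, 0.2004, 0.1488]
ee_rot: [0.111, 0.994, 0.0, -0.0]
ft_force: [-0.2, 0.1, -1.8]
grip_width: 0.167
grasp_force: 58.5
units [-0.282  2.272 -0.003] pos [0.4158 0.2004 0.1488] F [-0.2  0.1 -1.8] t 8.2 tilt [-1.e-04  1.e-04 -1.e+00] w 0.167 g 58.5
```

```bash
python3 -m inch '[[[0,0.1,0],[0,0,0]],[[0,0.25,0],[0,0,0]],[[0,0.4,0],[0,0,0]],[[-0.05,0.6,0],[0,0,0]],[[-0.1,0.8,0],[0,0,0]],[[-0.1,0.9,0],[0,0,0]],[[-0.1,0.95,0],[0,0,0]],[[-0.1,1,0],[0,0,0]],[[-0.1,1,0],[0,0,0]],[[-0.1,1,0],[0,0,0]]]' >/dev/null
python3 -m inch '[[[-0.02,0.1,0],[0,0,0]],[[-0.04,0.25,0],[0,0,0]],[[-0.1,0.4,0],[0,0,0]],[[-0.15,0.6,0],[0,0,0]],[[-0.18,0.8,0],[0,0,0]],[[-0.18,1,0],[0,0,0]],[[-0.18,1,0],[0,0,0]],[[-0.18,1,0],[0,0,0]],[[-0.18,1,0],[0,0,0]],[[-0.18,1,0],[0,0,0]]]' >/dev/null
python3 -m inch '[[[0,0.1,0],[0,0,0]],[[0,0.2,0],[0,0,0]],[[0,0.27,0.1],[0,0,0]],[[0,0.27,0.15],[0,0,0]],[[0,0.27,0.2],[0,0,0]],[[0,0.27,0.25],[0,0,0]],[[0,0.27,0.25],[0,0,0]],[[0,0.27,0.25],[0,0,0]],[[0,0.27,0.25],[0,0,0]],[[0,0.27,0.25],[0,0,0]]]'
python3 -c "
from h import *
need([.478,.3727,.12])
im=[cv2.resize(manip.camera(n)[:,:,::-1][y:y+100,x:x+100],None,fx=4,fy=6,interpolation=2) for n,x,y in(('scene',200,200),('top',180,180))]
cv2.imwrite('pics/s3.png',np.hstack(im))"
```

```text
clock: 11.2
position: [0.478, 0.3727, 0.1292]
ee_rot: [0.111, 0.994, 0.0, 0.0]
ft_force: [-1.0, -0.1, -2.1]
grip_width: 0.163
grasp_force: 58.7
units [ 0.    -0.     0.115] pos [0.478  0.3727 0.1292] F [-1.  -0.1 -2.1] t 11.2 tilt [ 3.e-04  5.e-04 -1.e+00] w 0.163 g 58.7
```

View pics/s3.png

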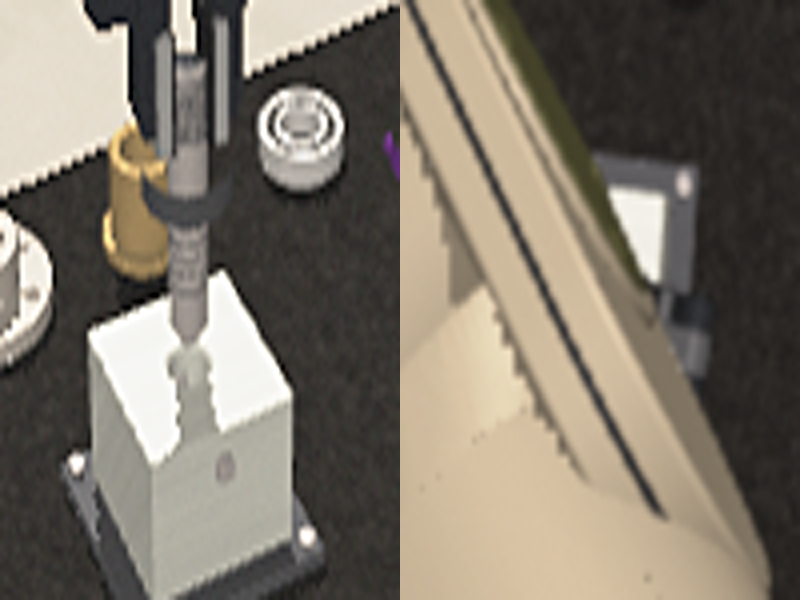

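The rod tip at (190,340) hangs right above the bore mouth at about (190,360). Descend gently.

```bash
python3 -m inch '[[[0,0,0.03],[0,0,0]],[[0,0,0.06],[0,0,0]],[[0,0,0.09],[0,0,0]],[[0,0,0.12],[0,0,0]],[[0,0,0.15],[0,0,0]],[[0,0,0.18],[0,0,0]],[[0,0,0.2],[0,0,0]],[[0,0,0.22],[0,0,0]],[[0,0,0.22],[0,0,0]],[[0,0,0.22],[0,0,0]]]'
python3 -c "from h import *;need([.478,.3727,.108])"
```

```text
clock: 12.3
position: [0.4779, 0.3726, 0.1113]
ee_rot: [0.111, 0.994, 0.0, 0.0]
ft_force: [-1.0, -0.0, -2.2]
grip_width: 0.166
grasp_force: 58.7
units [-0.001  0.001  0.042] pos [0.4779 0.3726 0.1113] F [-1.  -0.  -2.2] t 12.3 tilt [ 0.e+00  1.e-04 -1.e+00] w 0.166 g 58.7
```

```bash
python3 -m inch '[[[0,0,0.015],[0,0,0]],[[0,0,0.03],[0,0,0]],[[0,0,0.045],[0,0,0]],[[0,0,0.06],[0,0,0]],[[0,0,0.07],[0,0,0]],[[0,0,0.08],[0,0,0]],[[0,0,0.085],[0,0,0]],[[0,0,0.09],[0,0,0]],[[0,0,0.09],[0,0,0]],[[0,0,0.09],[0,0,0]]]'
python3 -c "from h import *;need([.478,.3727,.102])"
python3 -m inch '[[[0,0,0],[0,0,0]],[[0,0,0.005],[0,0,0]],[[0,0,0.005],[0,0,0]],[[0,0,0.01],[0,0,0]],[[0,0,0.01],[0,0,0]],[[0,0,0.015],[0,0,0]],[[0,0,0.015],[0,0,0]],[[0,0,0.02],[0,0,0]],[[0,0,0.02],[0,0,0]],[[0,0,0.025],[0,0,0]]]'
python3 -c "from h import *;need([.478,.3727,.102])"
```

```text
clock: 13.3
position: [0.4781, 0.3727, 0.1043]
ee_rot: [0.111, 0.994, 0.0, 0.0]
ft_force: [1.0, -0.5, 0.5]
grip_width: 0.166
grasp_force: 58.8
units [ 0.001 -0.     0.028] pos [0.4781 0.3727 0.1043] F [ 1.  -0.5  0.5] t 13.3 tilt [ 4.e-04  3.e-04 -1.e+00] w 0.166 g 58.8
clock: 14.3
position: [0.4779, 0.3727, 0.1021]
ee_rot: [0.111, 0.994, 0.0, -0.0]
ft_force: [1.4, 0.1, 1.4]
grip_width: 0.164
grasp_force: 59.0
units [-0.002  0.     0.002] pos [0.4779 0.3727 0.1021] F [1.4 0.1 1.4] t 14.3 tilt [ 0.e+00  2.e-04 -1.e+00] w 0.164 g 59.0
```

```bash
cat > g.py <<'E'
from h import *
import sys
need([.478,.3727,.079]); sys.exit(int(manip.get_obs()["ft_force"][2]>float(sys.argv[1])))
E
python3 -m inch '[[[0,0,0.003],[0,0,0]],[[0,0,0.006],[0,0,0]],[[0,0,0.009],[0,0,0]],[[0,0,0.012],[0,0,0]],[[0,0,0.012],[0,0,0]],[[0,0,0.012],[0,0,0]],[[0,0,0.012],[0,0,0]],[[0,0,0.012],[0,0,0]],[[0,0,0.012],[0,0,0]],[[0,0,0.012],[0,0,0]]]' >/dev/null; python3 g.py 4 && python3 -m inch '[[[0,0,0.003],[0,0,0]],[[0,0,0.006],[0,0,0]],[[0,0,0.009],[0,0,0]],[[0,0,0.012],[0,0,0]],[[0,0,0.012],[0,0,0]],[[0,0,0.012],[0,0,0]],[[0,0,0.012],[0,0,0]],[[0,0,0.012],[0,0,0]],[[0,0,0.012],[0,0,0]],[[0,0,0.012],[0,0,0]]]' >/dev/null; python3 g.py 4 && python3 -m inch '[[[0,0,0.003],[0,0,0]],[[0,0,0.006],[0,0,0]],[[0,0,0.009],[0,0,0]],[[0,0,0.012],[0,0,0]],[[0,0,0.012],[0,0,0]],[[0,0,0.012],[0,0,0]],[[0,0,0.012],[0,0,0]],[[0,0,0.012],[0,0,0]],[[0,0,0.012],[0,0,0]],[[0,0,0.012],[0,0,0]]]' >/dev/null; python3 g.py 4
```

```text
units [-0.002  0.001  0.276] pos [0.4778 0.3726 0.1011] F [1.6 0.7 0.2] t 15.3 tilt [-1.e-04 -0.e+00 -1.e+00] w 0.168 g 58.9
units [-0.001  0.001  0.264] pos [0.4779 0.3726 0.1002] F [ 0.4 -0.  -0.8] t 16.3 tilt [-0.  0. -1.] w 0.164 g 58.9
units [-0.002  0.001  0.252] pos [0.4779 0.3726 0.0992] F [ 0.8  0.2 -0.7] t 17.3 tilt [-1.e-04  1.e-04 -1.e+00] w 0.165 g 58.9
```

```bash
python3 -m inch '[[[0,0,0.003],[0,0,0]],[[0,0,0.006],[0,0,0]],[[0,0,0.009],[0,0,0]],[[0,0,0.012],[0,0,0]],[[0,0,0.015],[0,0,0]],[[0,0,0.018],[0,0,0]],[[0,0,0.018],[0,0,0]],[[0,0,0.018],[0,0,0]],[[0,0,0.018],[0,0,0]],[[0,0,0.018],[0,0,0]]]' >/dev/null; python3 g.py 5 && python3 -m inch '[[[0,0,0.003],[0,0,0]],[[0,0,0.006],[0,0,0]],[[0,0,0.009],[0,0,0]],[[0,0,0.012],[0,0,0]],[[0,0,0.015],[0,0,0]],[[0,0,0.018],[0,0,0]],[[0,0,0.018],[0,0,0]],[[0,0,0.018],[0,0,0]],[[0,0,0.018],[0,0,0]],[[0,0,0.018],[0,0,0]]]' >/dev/null; python3 g.py 5 && python3 -m inch '[[[0,0,0.003],[0,0,0]],[[0,0,0.006],[0,0,0]],[[0,0,0.009],[0,0,0]],[[0,0,0.012],[0,0,0]],[[0,0,0.015],[0,0,0]],[[0,0,0.018],[0,0,0]],[[0,0,0.018],[0,0,0]],[[0,0,0.018],[0,0,0]],[[0,0,0.018],[0,0,0]],[[0,0,0.018],[0,0,0]]]' >/dev/null; python3 g.py 5
```

```text
units [-0.002  0.001  0.234] pos [0.4778 0.3726 0.0977] F [ 1.   0.3 -1.2] t 18.3 tilt [-1.e-04  0.e+00 -1.e+00] w 0.161 g 58.9
units [-0.002  0.001  0.216] pos [0.4779 0.3726 0.0963] F [ 0.4 -0.5  0.4] t 19.3 tilt [-1.e-04  0.e+00 -1.e+00] w 0.165 g 58.9
units [-0.002  0.001  0.199] pos [0.4778 0.3727 0.0949] F [ 0.9 -0.2  0.1] t 20.3 tilt [-1.e-04  1.e-04 -1.e+00] w 0.166 g 58.9
```

```bash
python3 -m inch '[[[0,0,0.003],[0,0,0]],[[0,0,0.006],[0,0,0]],[[0,0,0.009],[0,0,0]],[[0,0,0.012],[0,0,0]],[[0,0,0.015],[0,0,0]],[[0,0,0.018],[0,0,0]],[[0,0,0.018],[0,0,0]],[[0,0,0.018],[0,0,0]],[[0,0,0.018],[0,0,0]],[[0,0,0.018],[0,0,0]]]' >/dev/null; python3 g.py 5 && python3 -m inch '[[[0,0,0.003],[0,0,0]],[[0,0,0.006],[0,0,0]],[[0,0,0.009],[0,0,0]],[[0,0,0.012],[0,0,0]],[[0,0,0.015],[0,0,0]],[[0,0,0.018],[0,0,0]],[[0,0,0.018],[0,0,0]],[[0,0,0.018],[0,0,0]],[[0,0,0.018],[0,0,0]],[[0,0,0.018],[0,0,0]]]' >/dev/null; python3 g.py 5 && python3 -m inch '[[[0,0,0.003],[0,0,0]],[[0,0,0.006],[0,0,0]],[[0,0,0.009],[0,0,0]],[[0,0,0.012],[0,0,0]],[[0,0,0.015],[0,0,0]],[[0,0,0.018],[0,0,0]],[[0,0,0.018],[0,0,0]],[[0,0,0.018],[0,0,0]],[[0,0,0.018],[0,0,0]],[[0,0,0.018],[0,0,0]]]' >/dev/null; python3 g.py 5
```

```text
units [-0.001  0.001  0.181] pos [0.4779 0.3727 0.0935] F [ 0.4  0.6 -0.2] t 21.3 tilt [-0.e+00  1.e-04 -1.e+00] w 0.167 g 58.9
units [ 0.005 -0.003  0.178] pos [0.4784 0.3729 0.0933] F [-0.5 -2.5 10.7] t 22.3 tilt [ 0.001   0.0011 -1.    ] w 0.165 g 60.2
units [ 0.005 -0.003  0.178] pos [0.4784 0.3729 0.0933] F [-0.5 -2.5 10.7] t 22.3 tilt [ 0.001   0.0011 -1.    ] w 0.165 g 60.2
```

```bash
python3 -m inch '[[[0,0,0.002],[0,0,0]],[[0,0,0.004],[0,0,0]],[[0,0,0.006],[0,0,0]],[[0,0,0.006],[0,0,0]],[[0,0,0.006],[0,0,0]],[[0,0,0.006],[0,0,0]],[[0,0,0.006],[0,0,0]],[[0,0,0.006],[0,0,0]],[[0,0,0.006],[0,0,0]],[[0,0,0.006],[0,0,0]]]' >/dev/null; python3 g.py 5
```

```text
units [ 0.007 -0.004  0.177] pos [0.4786 0.3729 0.0932] F [-0.9 -2.7 13.1] t 23.3 tilt [ 0.0013  0.0013 -1.    ] w 0.166 g 60.6
```

```bash
python3 -m inch '[[[0,0,0.002],[0,0,0]],[[0,0,0.004],[0,0,0]],[[0,0,0.005],[0,0,0]],[[0,0,0.005],[0,0,0]],[[0,0,0.005],[0,0,0]],[[0,0,0.005],[0,0,0]],[[0,0,0.005],[0,0,0]],[[0,0,0.005],[0,0,0]],[[0,0,0.005],[0,0,0]],[[0,0,0.005],[0,0,0]]]' >/dev/null; python3 g.py 5
```

```text
units [ 0.009 -0.005  0.177] pos [0.4787 0.3729 0.0931] F [-1.8 -2.9 15.6] t 24.3 tilt [ 0.0016  0.0016 -1.    ] w 0.165 g 61.0
```

Solid stop at about 26 mm depth (position frozen, force rising to 15.6 N). Release.

```bash
python3 -m inch '[[[0,0,0],[0,0,0]],[[0,0,0],[0,0,0]],[[0,0,0],[0,0,0]],[[0,0,-0.01],[0,0,0]],[[0,0,-0.02],[0,0,0]],[[0,0,-0.02],[0,0,0]],[[0,0,-0.02],[0,0,0]],[[0,0,-0.02],[0,0,0]],[[0,0,-0.02],[0,0,0]],[[0,0,-0.02],[0,0,0]]]' 0.25 20
python3 -c "
from h import *
need([.478,.3727,.079])
cv2.imwrite('pics/s4.png',cv2.resize(manip.camera('scene')[:,:,::-1][190:290,200:300],None,fx=6,fy=6,interpolation=2))"
```

```text
clock: 25.3
position: [0.4779, 0.3726, 0.0927]
ee_rot: [0.111, 0.994, 0.0, 0.0]
ft_force: [-1.6, -0.2, 1.0]
grip_width: 0.252
grasp_force: 0.0
units [-0.001  0.001  0.172] pos [0.4779 0.3726 0.0927] F [-1.6 -0.2  1. ] t 25.3 tilt [ 0.e+00  1.e-04 -1.e+00] w 0.252 g 0.0
```

View pics/s4.png

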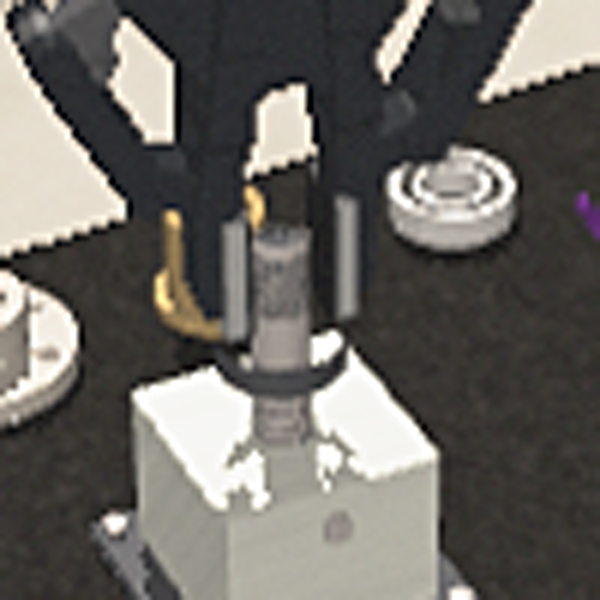

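The rod stands in the bore with the fingers open on either side of it at (235,280) and (345,255), above the collar at (282,365). Now push the collar down from above with the fingertips.

```bash
python3 -m inch '[[[0,0,0.01],[0,0,0]],[[0,0,0.02],[0,0,0]],[[0,0,0.03],[0,0,0]],[[0,0,0.04],[0,0,0]],[[0,0,0.05],[0,0,0]],[[0,0,0.06],[0,0,0]],[[0,0,0.07],[0,0,0]],[[0,0,0.08],[0,0,0]],[[0,0,0.09],[0,0,0]],[[0,0,0.1],[0,0,0]]]' >/dev/null; python3 g.py 7 && python3 -m inch '[[[0,0,0.01],[0,0,0]],[[0,0,0.02],[0,0,0]],[[0,0,0.03],[0,0,0]],[[0,0,0.04],[0,0,0]],[[0,0,0.05],[0,0,0]],[[0,0,0.06],[0,0,0]],[[0,0,0.07],[0,0,0]],[[0,0,0.08],[0,0,0]],[[0,0,0.09],[0,0,0]],[[0,0,0.1],[0,0,0]]]' >/dev/null; python3 g.py 7
```

```text
units [-0.     0.001  0.073] pos [0.478  0.3726 0.0848] F [-0.4 -0.6  3.2] t 26.35 tilt [ 1.e-04  2.e-04 -1.e+00] w 0.251 g 1.3
units [-0.001  0.001 -0.029] pos [0.4779 0.3726 0.0767] F [-0.8 -1.1  2.1] t 27.35 tilt [-0.e+00  1.e-04 -1.e+00] w 0.25 g 1.3
```

```bash
python3 -m inch '[[[0,0,0.005],[0,0,0]],[[0,0,0.01],[0,0,0]],[[0,0,0.015],[0,0,0]],[[0,0,0.02],[0,0,0]],[[0,0,0.025],[0,0,0]],[[0,0,0.03],[0,0,0]],[[0,0,0.035],[0,0,0]],[[0,0,0.04],[0,0,0]],[[0,0,0.045],[0,0,0]],[[0,0,0.05],[0,0,0]]]' >/dev/null; python3 g.py 5 && python3 -m inch '[[[0,0,0.003],[0,0,0]],[[0,0,0.006],[0,0,0]],[[0,0,0.009],[0,0,0]],[[0,0,0.012],[0,0,0]],[[0,0,0.015],[0,0,0]],[[0,0,0.018],[0,0,0]],[[0,0,0.021],[0,0,0]],[[0,0,0.024],[0,0,0]],[[0,0,0.024],[0,0,0]],[[0,0,0.024],[0,0,0]]]' >/dev/null; python3 g.py 5 && python3 -m inch '[[[0,0,0.003],[0,0,0]],[[0,0,0.006],[0,0,0]],[[0,0,0.009],[0,0,0]],[[0,0,0.012],[0,0,0]],[[0,0,0.012],[0,0,0]],[[0,0,0.012],[0,0,0]],[[0,0,0.012],[0,0,0]],[[0,0,0.012],[0,0,0]],[[0,0,0.012],[0,0,0]],[[0,0,0.012],[0,0,0]]]' >/dev/null; python3 g.py 5
```

```text
units [-0.001  0.001 -0.078] pos [0.4779 0.3727 0.0727] F [-1.1 -1.3  2. ] t 28.35 tilt [-0.e+00  1.e-04 -1.e+00] w 0.251 g 1.3
units [-0.001  0.001 -0.103] pos [0.4779 0.3727 0.0708] F [-0.2 -2.4  1.8] t 29.35 tilt [-0.e+00  1.e-04 -1.e+00] w 0.257 g 1.0
units [-0.002  0.001 -0.115] pos [0.4779 0.3727 0.0698] F [-1.4 -1.7  2.2] t 30.35 tilt [-0.e+00  1.e-04 -1.e+00] w 0.25 g 0.9
```

```bash
python3 -m inch '[[[0,0,0.003],[0,0,0]],[[0,0,0.006],[0,0,0]],[[0,0,0.009],[0,0,0]],[[0,0,0.012],[0,0,0]],[[0,0,0.012],[0,0,0]],[[0,0,0.012],[0,0,0]],[[0,0,0.012],[0,0,0]],[[0,0,0.012],[0,0,0]],[[0,0,0.012],[0,0,0]],[[0,0,0.012],[0,0,0]]]' >/dev/null; python3 g.py 4.5 && python3 -m inch '[[[0,0,0.003],[0,0,0]],[[0,0,0.006],[0,0,0]],[[0,0,0.009],[0,0,0]],[[0,0,0.01],[0,0,0]],[[0,0,0.01],[0,0,0]],[[0,0,0.01],[0,0,0]],[[0,0,0.01],[0,0,0]],[[0,0,0.01],[0,0,0]],[[0,0,0.01],[0,0,0]],[[0,0,0.01],[0,0,0]]]' >/dev/null; python3 g.py 4.5 && python3 -m inch '[[[0,0,0.003],[0,0,0]],[[0,0,0.006],[0,0,0]],[[0,0,0.009],[0,0,0]],[[0,0,0.01],[0,0,0]],[[0,0,0.01],[0,0,0]],[[0,0,0.01],[0,0,0]],[[0,0,0.01],[0,0,0]],[[0,0,0.01],[0,0,0]],[[0,0,0.01],[0,0,0]],[[0,0,0.01],[0,0,0]]]' >/dev/null; python3 g.py 4.5 && python3 -m inch '[[[0,0,0.003],[0,0,0]],[[0,0,0.006],[0,0,0]],[[0,0,0.009],[0,0,0]],[[0,0,0.01],[0,0,0]],[[0,0,0.01],[0,0,0]],[[0,0,0.01],[0,0,0]],[[0,0,0.01],[0,0,0]],[[0,0,0.01],[0,0,0]],[[0,0,0.01],[0,0,0]],[[0,0,0.01],[0,0,0]]]' >/dev/null; python3 g.py 4.5
```

```text
units [-0.001  0.001 -0.126] pos [0.4779 0.3727 0.0689] F [-0.7 -0.8  1.8] t 31.35 tilt [ 0.e+00  1.e-04 -1.e+00] w 0.248 g 1.0
units [-0.001  0.001 -0.136] pos [0.4779 0.3726 0.0681] F [ 0.2 -0.5  2.3] t 32.35 tilt [-1.e-04  1.e-04 -1.e+00] w 0.247 g 1.1
units [-0.001  0.001 -0.146] pos [0.4779 0.3726 0.0673] F [ 0.  -0.4  1.6] t 33.35 tilt [-1.e-04  1.e-04 -1.e+00] w 0.248 g 1.1
units [-0.001  0.001 -0.156] pos [0.4779 0.3726 0.0665] F [-2.1 -1.4  3.5] t 34.35 tilt [-0.  0. -1.] w 0.251 g 1.9
```

```bash
python3 -m inch '[[[0,0,0.003],[0,0,0]],[[0,0,0.005],[0,0,0]],[[0,0,0.007],[0,0,0]],[[0,0,0.007],[0,0,0]],[[0,0,0.007],[0,0,0]],[[0,0,0.007],[0,0,0]],[[0,0,0.007],[0,0,0]],[[0,0,0.007],[0,0,0]],[[0,0,0.007],[0,0,0]],[[0,0,0.007],[0,0,0]]]' >/dev/null; python3 g.py 6 && python3 -m inch '[[[0,0,0.003],[0,0,0]],[[0,0,0.005],[0,0,0]],[[0,0,0.007],[0,0,0]],[[0,0,0.007],[0,0,0]],[[0,0,0.007],[0,0,0]],[[0,0,0.007],[0,0,0]],[[0,0,0.007],[0,0,0]],[[0,0,0.007],[0,0,0]],[[0,0,0.007],[0,0,0]],[[0,0,0.007],[0,0,0]]]' >/dev/null; python3 g.py 5
```

```text
units [-0.001  0.002 -0.159] pos [0.4779 0.3726 0.0663] F [-1.8 -3.5  7.6] t 35.35 tilt [-2.e-04  1.e-04 -1.e+00] w 0.251 g 3.7
units [-0.001  0.002 -0.159] pos [0.4779 0.3726 0.0663] F [-1.8 -3.5  7.6] t 35.35 tilt [-2.e-04  1.e-04 -1.e+00] w 0.251 g 3.7
```

Rim contact: position stopped at 0.0663 (rim + 10 mm) and the force stepped up to 7.6 N. Retreat.

```bash
python3 -m inch '[[[0,0,-0.02],[0,0,0]],[[0,0,-0.05],[0,0,0]],[[0,0,-0.08],[0,0,0]],[[0,0,-0.1],[0,0,0]],[[0,0,-0.1],[0,0,0]],[[0,0,-0.1],[0,0,0]],[[0,0,-0.1],[0,0,0]],[[0,0,-0.1],[0,0,0]],[[0,0,-0.1],[0,0,0]],[[0,0,-0.1],[0,0,0]]]' >/dev/null; python3 g.py 4
python3 -m inch '[[[0,0,0],[0,0,0]],[[0,0,0],[0,0,0]],[[0,0,-0.1],[0,0,0]],[[0,0,-0.2],[0,0,0]],[[0,0,-0.4],[0,0,0]],[[0,0,-0.6],[0,0,0]],[[0,0,-0.8],[0,0,0]],[[0,0,-1],[0,0,0]],[[0,0,-1],[0,0,0]],[[0,0,-1],[0,0,0]]]' 0.5 >/dev/null; python3 g.py 4
python3 -c "
from h import *
cv2.imwrite('pics/s5.png',cv2.resize(manip.camera('scene')[:,:,::-1][190:290,200:300],None,fx=6,fy=6,interpolation=2))"
```

```text
units [-0.001  0.001 -0.064] pos [0.4779 0.3726 0.0739] F [-0.3 -0.3 -0.2] t 36.35 tilt [-0.  0. -1.] w 0.251 g 0.0
units [-0.    -0.002  0.941] pos [0.478  0.3728 0.1543] F [ 0.1 -0.3  0.2] t 37.35 tilt [ 6.e-04  8.e-04 -1.e+00] w 0.504 g 0.0
```

View pics/s5.png

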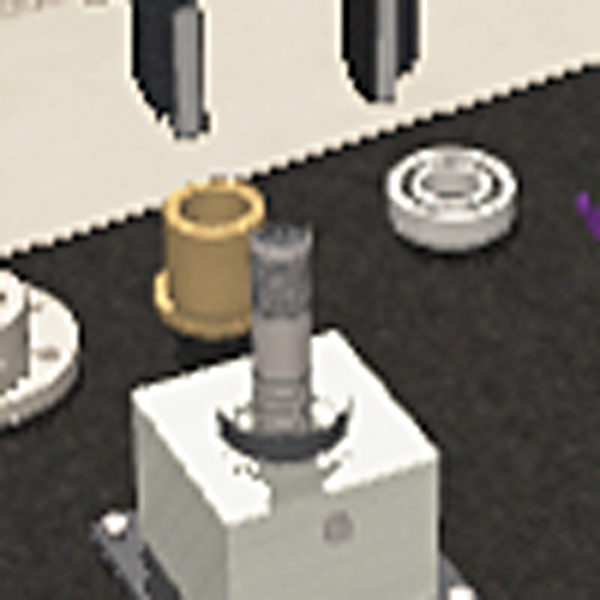

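The collar sits flat on the rim at (283,430), the rod top is unchanged at (282,235), and the gripper is clear.

```bash
python3 -c "
from workcell import manip
print(manip.hand_in())"
```

```text
the job is handed in; nothing more can be done
None
```

The job is handed in at about 37 s of the 58 s allowed: the rod bottomed about 26 mm deep and was seated with about 16 N, then released; the collar was set on the rim with about 8 N, and the bush, bearing and flange were left alone. No verdict came back.

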